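Click the cup carriage into the reader and start it

ROBOT

A 6-joint arm with a two-finger parallel gripper is mounted at the origin on a cart in front of the work surface, level with it; the furniture and walls round the work are solid. World frame = base frame: x ahead of the robot, y to its left, z up, the work surface at z = 0. Lengths are in m, angles in rad, forces in N, time in s.
With the tool pointing down it reaches from about 0.375 to 0.9 m from the base axis. Payload 3.1 kg.
Tool frame: the origin (TCP) lies where the fingers leave the gripper's body, on its centre line; the fingertips stand 70 mm ahead of it and the grasp point (between the pads) lies 51 mm ahead of it; z points along the fingers, y is the line along which they close (so a half turn about z gives the same grasp; the last joint's range is limited). The gripper opens to 87 mm and grips with 3 to 60 N. Pads are 19 mm wide; open, the fingers measure 117 mm over their backs; the gripper's body (75 mm by 190 mm) begins 51 mm behind the grasp point.
Start: joints at [-1.381, 0.527, 1.433, -0, 1.181, -0.178], TCP at [0.225, -0.583, 0.292] pointing down, gripper open.
Joint ranges: [-3.08, 3.08], [-0.75, 2.2], [0.22, 2.44], [-1.43, 4.57], [0, 2.65], [-2.85, 2.85]. Speed limits (rad/s): [2.79, 2.79, 3.14, 3.14, 3.14, 3.14].

INTERFACE

Orientations are given as a unit quaternion [x, y, z, w].
In Python, from rig import robot gives the robot as it stands.
- The arm moves only by the tool send_rows, never from a script. Its argument "deltas" is text: rows parted by semicolons, each of 7 numbers parted by spaces: the shift along the tool's x, y, z in mm, then the turn, a rotation vector about the tool's x, y, z in degrees, then the opening, from 0 (shut) to 1 (fully open). A call has 1 to 10 rows; each row shifts and turns the commanded pose from where the row before left it, along the tool's axes as they then stand; what a row does not reach is not made up. A row lasts 1/8 s, in which the tool goes at most 62.5 mm and 10.7 degrees, less where a joint would pass 70% of its speed; a pose out of reach is approached as far as the arm can. A call is refused whole if a number of a shift passes 62.5 or a number of a turn 10.7, either way. A call with a gripper value outside its range is refused whole. The fingers move at their own pace and stop on an object; "newtons" is the grip in N (left out, the last holds). Time passes only in rows, so rows that do not move let the fingers close. It gives the time, the measured TCP pose, the force, the opening and the grip force at its end, in the units of the state.
- robot.get_obs(): the state, without advancing time (a new reading comes with each control period).
- robot.camera(name): name is "scene" or "top"; returns a dict with "image" (384x512x3 uint8, red, green, blue), "depth" (384x512 float32, m along the optical axis (not along the pixel's ray), 0 where there is no reading), "fovy" (degrees; the focal length in pixels is half the picture's height over the tangent of half this angle, whatever the lens; pixels are square), "cx", "cy" (the principal point, pixels), "rvec" (rotation vector, rad) and "tvec" (3), from world to camera coordinates, as OpenCV has them. Camera axes: x right, y down, z forward; pixel columns grow to the right and rows downward; lengths in m; the calibration is good to about 2 mm. A picture is of the moment at which its call begins.
- robot.hand_in(): hands the job in; it is judged then, once.
Trained networks look in the newest picture that a camera, given by its name, has taken for a name from the list of things; names that differ only in an ending like _2 or _b are one class to them, and where a whole thing is asked for, a point or a joint stands for the part that bears it (a point fixed in the world has none). Each returns a list of dicts, best first, with "p" (0 to 1); they miss things now and then, are a little off and sometimes report something else, mostly with a low value. They report only what shows in the picture. A call takes as long as a camera call.
- robot.find_in(camera, thing): "box" ([left, top, right, bottom] in pixels, round what is visible of it).
- robot.cut_out(camera, thing): "region" (384x512 bool, what is visible of it) and "box" ([left, top, right, bottom] in pixels, round what is visible of it).
The state is a dict: "time": time; "q": joint angles; "joint_velocities": joint speeds; "joint_torque": joint torques, N m; "position": TCP position; "tool_rot": TCP orientation; "ft_force": force on the tool from outside, world axes, zero at the start; "moment": the same for the moment, N m; "grip_width": finger opening in m; "grip_force": force on a finger pad.
Only numpy, scipy, OpenCV 4.12 (cv2) and the standard library are available. Lean on these libraries where they do the work, as an engineer would, in place of code of your own. Each camera call takes 0.05 s, during which the arm holds its last target. There are 200 camera calls.

TASK

Push the carriage with the specimen cup along its rail until it clicks into the notch in front of the reader, then press the start button on top of the reader and let it come up again. Only touch and push: do not lift or tip the cup, and leave the other things where they stand.

Things in the scene. Friction and masses are not known exactly. Their poses are not given: they have to be found in the camera images.
- rail: Fixed straight aluminium rail lying on the worktop, 340 mm long, 36 mm wide, running along its own y axis, with a black block at each end. Origin: underside, middle of its length. The carriage starts near the +y end (the robot's left) and travels along the rail's -y.
- carriage (a joint): How far the carriage has slid along the rail's -y from where it starts, m. Sliding takes 1 to 2 N. Near the reader a sprung roller rides up a cam: from 25 to 8 mm before the notch the push rises to about 6 N, then dips to nothing as the carriage jumps the last 7 mm by itself, clicks in and centres itself. Some 12 N and more pushes it out past the notch; it can be pushed back the same way.
- seat (a point): Centre of the round cup seat on the carriage, at the underside of the cup, 32 mm above the worktop; its axes are the rail's. A low rim 10 mm high surrounds the cup.
- tab (a point): Centre of the rear (+y) face of the upright grey push tab at the rail's +y end of the carriage, 72 mm above the worktop and 52 mm behind the seat centre. The tab is 48 mm wide across the rail, 6 mm thick, and stands from 32 to 98 mm above the worktop. Push on this face, along the rail's -y.
- reader: White box-shaped reader, 100 mm along the rail, 74 mm deep, 82 mm high, fixed on the far (+x) side of the rail, a round black lens facing the rail. Its axes are the rail's. Origin: on the worktop, on the rail's centre line, opposite the lens: the carriage is in the notch when the seat centre is straight above this point. The box spans +62 to +136 mm along its x, the lens reaches to +53.
- start_button_top (a point): Centre of the top of the round black start button (24 mm across) on a grey base on top of the reader, 99 mm along x and -24 mm along y from the reader's origin. It is pressed straight down.
- start_button (a joint): How far the start button is pressed down, in m: 0 up, 0.006 fully down (about 4 N). It springs back.
- cup_center (a point): Centre, half-way up, of the clear specimen cup with a grey-white lid (62 mm across, 67 mm high, 60 g) that stands loose in the seat on the carriage; its top is 99 mm above the worktop. Its z axis points up.
- tube_rack: Bystander, stuck down: small white wire tube rack, 43 x 121 x 55 mm, near the back. Origin under its centre.
- spare_cup: Bystander: another specimen cup, with a blue lid, 62 mm across, 67 mm high, standing on the worktop behind the reader. Origin under its centre.
- dropper: Bystander: brown dropper bottle, 34 mm across, 102 mm high. Origin under its centre.
- slide_box: Bystander: flat blue box, 85 x 98 x 33 mm. Origin under its centre.
- lab_timer: Bystander: small white timer, 62 x 66 x 20 mm. Origin under its centre.
- swab_tub: Bystander, stuck down: white ribbed tub, 77 mm across, 80 mm high. Origin under its centre.
- marker_pen: Bystander: marker pen lying down, 135 mm long, 17 mm thick. Origin under its centre.
- kidney_dish: Bystander, stuck down: kidney-shaped dish, 78 x 149 x 28 mm. Origin under its centre.

How it is judged:
By the outcome, as a careful person would: the job done as asked, in the order asked, and still so for the second after the job is handed in, with the robot touching nothing.
It also fails if it takes over 43 s, if anything falls off the work surface, if the arm or the gripper's body presses on something with over 40 N, if the wrist force passes 120 N, or if a joint passes its speed limit or range.

## Working session

There is one attempt and no reset: what is moved stays moved. The work goes in short steps, Python scripts to look and compute and a tool call to move; the robot and the scene stay as the last step left them, time stands still between calls to the robot, and variables do not carry over. Pictures are saved under pics/ and viewed, at most 10 in all, crops included, and the job is handed in when it is done.

Besides the shell and the picture viewer there is one more tool, called by a JSON object that holds its "op" and its "data", one argument or row to a line. send_rows: Moves the arm, as the interface text tells. Its arguments: {"type":"object","properties":{"deltas":{"type":"string"},"newtons":{"type":"number"}},"required":["deltas"]}

```bash
mkdir -p pics; cat > h.py <<'E'
import numpy as np, cv2
from rig import robot
def cam(n):
    c=robot.camera(n); c["R"]=cv2.Rodrigues(np.array(c["rvec"],float))[0]; c["f"]=192/np.tan(np.radians(c["fovy"])/2); return c
def cloud(c):
    v,u=np.mgrid[:384,:512]; d=c["depth"]
    P=np.stack([(u-c["cx"])/c["f"]*d,(v-c["cy"])/c["f"]*d,d],-1)
    W=(P-np.array(c["tvec"]).ravel())@c["R"]; W[d==0]=np.nan; return W
def save(c,n): cv2.imwrite(f"pics/{n}.png",cv2.cvtColor(c["image"],cv2.COLOR_RGB2BGR))
E
python3 - <<'E'
from h import *
for n in("top","scene"):
    c=cam(n); save(c,n+"0"); W=cloud(c); np.save(n+"0.npy",W)
    for t in("rail","carriage","tab","reader","start_button_top","cup_center"):
        for r in robot.cut_out(n,t)[:2]:
            p=W[r["region"]]; p=p[~np.isnan(p[:,0])]
            print(n,t,round(r["p"],2),np.round(r["box"]),np.round(np.median(p,0),3),np.round(np.percentile(p,2,0),3),np.round(np.percentile(p,98,0),3)) if len(p) else print(n,t,"nodepth")
o=robot.get_obs();print(o["time"],o["position"],o["tool_rot"],o["grip_width"])
E
```

```text
top rail 0.93 [201. 226. 338. 258.] [ 0.422 -0.075  0.017] [ 0.385 -0.2   -0.   ] [0.461 0.162 0.032]
top carriage 0.61 [210. 222. 246. 257.] [0.439 0.105 0.032] [0.394 0.044 0.018] [0.469 0.131 0.097]
top tab 0.69 [205. 222. 248. 254.] [0.444 0.103 0.033] [ 0.394  0.044 -0.001] [0.471 0.132 0.099]
top reader 0.8 [249. 187. 287. 235.] [ 0.512 -0.02   0.081] [ 0.449 -0.069  0.011] [0.556 0.027 0.104]
top reader 0.25 [162. 204. 170. 249.] [0.472 0.256 0.014] [0.408 0.246 0.003] [0.535 0.264 0.019]
top start_button_top 0.59 [275. 198. 282. 208.] [ 0.521 -0.047  0.103] [ 0.511 -0.057  0.097] [ 0.532 -0.037  0.107]
top cup_center 0.81 [216. 230. 240. 253.] [0.429 0.08  0.098] [0.401 0.052 0.032] [0.457 0.108 0.103]
top cup_center 0.18 [168. 142. 218. 164.] [0.662 0.181 0.022] [ 0.641  0.12  -0.002] [0.687 0.239 0.057]
scene rail 0.67 [256. 180. 356. 284.] [ 0.412 -0.042  0.017] [ 0.382 -0.199 -0.001] [0.457 0.166 0.031]
scene rail 0.28 [201. 276. 253. 315.] [0.466 0.259 0.013] [ 0.402  0.247 -0.001] [0.531 0.266 0.017]
scene carriage 0.71 [260. 232. 311. 269.] [0.413 0.13  0.04 ] [0.387 0.051 0.024] [0.464 0.135 0.097]
scene tab 0.68 [262. 231. 314. 268.] [0.413 0.13  0.039] [ 0.387  0.048 -0.   ] [0.465 0.135 0.097]
scene reader 0.7 [252. 174. 304. 229.] [0.506 0.002 0.072] [ 0.459 -0.064  0.004] [0.555 0.031 0.102]
scene start_button_top 0.43 [276. 174. 287. 183.] [ 0.514 -0.042  0.102] [ 0.505 -0.054  0.094] [ 0.525 -0.035  0.105]
scene start_button_top 0.42 [276. 213. 308. 247.] [0.417 0.09  0.097] [0.397 0.054 0.041] [0.45 0.11 0.1 ]
scene cup_center 0.84 [276. 212. 310. 254.] [0.417 0.091 0.097] [0.396 0.055 0.039] [0.45 0.11 0.1 ]
0.7 [ 0.2253338  -0.58295415  0.29227461] [ 9.83045866e-01  1.83359822e-01 -4.36384605e-06  1.68966797e-05] 0.08707785628039352
```

View pics/top0.png

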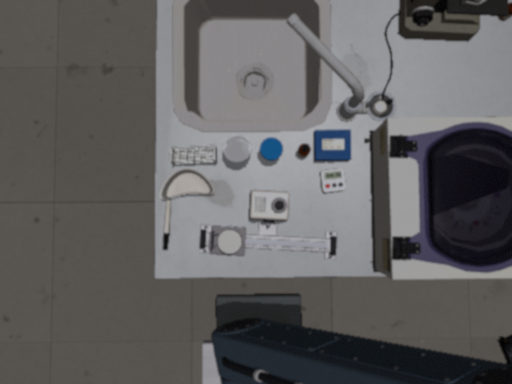

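View pics/scene0.png

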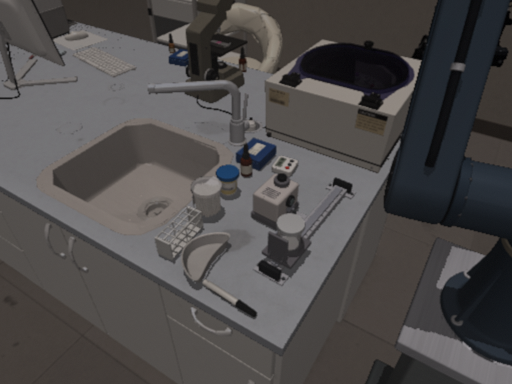

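```bash
python3 - <<'E'
from h import *
top=np.load("top0.npy"); sc=np.load("scene0.npy")
W=np.concatenate([top.reshape(-1,3),sc.reshape(-1,3)]); W=W[~np.isnan(W[:,0])]
def box(W,lo,hi): return W[((W>lo)&(W<hi)).all(1)]
for nm,A in(("top",top.reshape(-1,3)),("sc",sc.reshape(-1,3))):
    r=box(A,[.44,-.09,.076],[.58,.05,.09]); rc=cv2.minAreaRect(r[:,:2].astype(np.float32)*1000); print(nm,"reader",rc,len(r))
    b=box(A,[.49,-.075,.098],[.55,-.02,.115]); print("btn",b.mean(0),b.min(0),b.max(0),len(b))
    l=box(A,[.38,.03,.09],[.48,.115,.115]); rc=cv2.minAreaRect(l[:,:2].astype(np.float32)*1000);print("lid",rc,len(l))
    t=box(A,[.37,.117,.045],[.49,.15,.115]); print("tab",t.mean(0),t.min(0),t.max(0),len(t))
    # rail edges: bands in y
    for y in(-.18,-.14,-.1,0,.03,):
        s=box(A,[.33,y-.01,.010],[.46,y+.01,.04]); print("rail",y,np.round(s[:,0].min(),4),np.round(s[:,0].max(),4),np.round(np.median(s[:,2]),3),len(s)) if len(s) else 0
s=box(W,[.3,-.7,.05],[.8,-.25,.6]); 
for y in np.arange(-.6,-.24,.05):
    q=s[abs(s[:,1]-y)<.025]; print(round(y,2),q[:,0].min(),q[:,2].max(),len(q)) if len(q) else 0
for n in("top","scene"):
    I=cv2.imread(f"pics/{n}0.png"); 
    u,v=((190,180) if n=="top" else (240,160)); cv2.imwrite(f"pics/{n}0c.png",cv2.resize(I[v:v+100,u:u+150],None,fx=5,fy=5,interpolation=cv2.INTER_CUBIC))
E
```

```text
top reader ((517.6229858398438, -22.4122314453125), (98.71475219726562, 82.92261505126953), 89.21296691894531) 886
btn [ 0.52017683 -0.04592197  0.10301007] [ 0.50395742 -0.05731575  0.09835944] [ 0.53187522 -0.03441046  0.10774259] 70
lid ((428.8708190917969, 80.20944213867188), (58.75385665893555, 59.0698127746582), 26.914819717407227) 451
tab [0.43183116 0.12705986 0.08348428] [0.40900993 0.11886491 0.04938656] [0.45440512 0.13338571 0.10240241] 86
rail -0.18 0.3798 0.4316 0.016 113
rail -0.14 0.3993 0.4345 0.018 93
rail -0.1 0.4023 0.435 0.018 91
rail 0 0.4083 0.46 0.016 131
rail 0.03 0.4085 0.4439 0.017 97
sc reader ((517.2107543945312, -20.37268829345703), (99.75759887695312, 74.06159210205078), 87.02085876464844) 698
btn [ 0.51527018 -0.04432591  0.10266205] [ 0.50480612 -0.05905977  0.09854377] [ 0.52676734 -0.03390345  0.10598924] 54
lid ((424.3550109863281, 81.50814819335938), (59.98625183105469, 60.10032272338867), 56.1790885925293) 516
tab [0.426464   0.13136873 0.07441779] [0.40374729 0.12469948 0.04536009] [0.45213868 0.13505135 0.09931942] 385
rail -0.18 0.3837 0.4323 0.017 90
rail -0.14 0.3935 0.4286 0.018 71
rail -0.1 0.3955 0.4311 0.017 78
rail 0 0.4019 0.4272 0.018 64
rail 0.03 0.4031 0.4183 0.017 27
-0.6 0.34546264655870035 0.25282752277205045 649
-0.55 0.3456453543365281 0.23647080065433232 3646
-0.5 0.3413923382095583 0.23706399488461838 4395
-0.45 0.33987719964568225 0.237945741943647 4739
-0.4 0.34014893689400144 0.2356452353650732 5691
-0.35 0.3398230516287257 0.22308536124965786 4943
-0.3 0.3397864827422456 0.22424050056634598 11313
-0.25 0.760070341425898 0.16701950538726526 82
```

View pics/top0c.png

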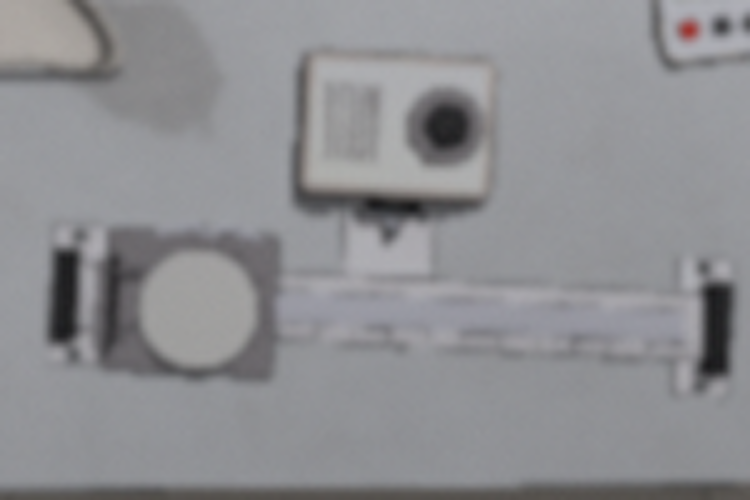

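{"op": "send_rows", "data": {
  "deltas": "0 0 -40 0 0 0 0; 0 0 -40 0 0 0 0; 0 0 0 0 0 -9.4 0; 0 0 0 0 0 -9.4 0; 0 0 0 0 0 -9.4 0; 0 0 0 0 0 -9.4 0; 0 0 0 0 0 -9.4 0; 0 0 0 0 0 -9.4 0; 0 0 0 0 0 -9.4 0; 0 0 0 0 0 0 0"
}}

```text
time: 1.95
position: [0.2253, -0.5829, 0.3722]
tool_rot: [0.726, 0.687, 0.0, -0.0]
ft_force: [-0.4, 0.3, 0.1]
grip_width: 0.0016
grip_force: 0.0
```

```bash
cat >> h.py <<'E'
def togo(p):
    from scipy.spatial.transform import Rotation as Ro
    o=robot.get_obs(); R=Ro.from_quat(o["tool_rot"]).as_matrix()
    print(round(o["time"],2),"pos",np.round(o["position"],4),"toolx",np.round(R[:,0],3),"z",np.round(R[:,2],3),"F",np.round(o["ft_force"],2),"q",np.round(o["q"],2))
    print("to go mm",np.round(R.T@(np.array(p)-o["position"])*1000,1))
E
python3 -c "
from h import *
togo([.45,-.2,.372])"
```

```text
1.95 pos [ 0.2253 -0.5829  0.3722] toolx [0.055 0.998 0.   ] z [ 0.  0. -1.] F [-0.43  0.29  0.09] q [-1.38  0.45  1.33  0.    1.36 -1.33]
to go mm [3.948e+02 2.031e+02 3.000e-01]
```

{"op": "send_rows", "data": {
  "deltas": "49.4 25.4 0 0 0 0 0; 49.4 25.4 0 0 0 0 0; 49.4 25.4 0 0 0 0 0; 49.4 25.4 0 0 0 0 0; 49.4 25.4 0 0 0 0 0; 49.4 25.4 0 0 0 0 0; 49.4 25.4 0 0 0 0 0; 49.4 25.4 0 0 0 0 0; 50 -5 0 0 0 0 0; 50 -5 0 0 0 0 0"
}}

```text
time: 3.2
position: [0.4449, -0.0971, 0.3724]
tool_rot: [0.727, 0.687, 0.0, 0.0]
ft_force: [0.5, -0.3, 0.2]
grip_width: 0.0004
grip_force: 0.0
```

{"op": "send_rows", "data": {
  "deltas": "50 -6 0 0 0 0 0; 50 -6 0 0 0 0 0; 50 -6 0 0 0 0 0; 50 -6 0 0 0 0 0; 50 -6 0 0 0 0 0; 0 0 0 0 0 0 0; 0 0 0 0 0 0 0"
}}

```text
time: 4.08
position: [0.4282, 0.1523, 0.3723]
tool_rot: [0.726, 0.688, -0.0, 0.0]
ft_force: [0.1, 0.3, -0.7]
grip_width: 0.0008
grip_force: 0.0
```

```bash
python3 -c "
from h import *
togo([.431,.165,.13])"
```

```text
4.08 pos [0.4282 0.1523 0.3723] toolx [ 0.054  0.999 -0.001] z [ 0.    -0.001 -1.   ] F [ 0.08  0.25 -0.72] q [ 0.1   0.19  1.73 -0.    1.22  0.15]
to go mm [ 13.    2.1 242.3]
```

{"op": "send_rows", "data": {
  "deltas": "13 2 0 0 0 0 0; 0 0 50 0 0 0 0; 0 0 50 0 0 0 0; 0 0 50 0 0 0 0; 0 0 50 0 0 0 0; 0 0 30 0 0 0 0; 0 0 12 0 0 0 0; 0 0 0 0 0 0 0"
}}

```text
time: 5.08
position: [0.4313, 0.165, 0.13]
tool_rot: [0.726, 0.687, -0.0, -0.0]
ft_force: [0.3, 0.2, 1.0]
grip_width: 0.0004
grip_force: 0.0
```

```bash
python3 -c "
from h import *
c=cam('scene')
cv2.imwrite('pics/s1.png',cv2.resize(cv2.cvtColor(c['image'],4)[150:290,200:360],None,fx=4,fy=4,interpolation=2))
togo([.431,.1424,.13])"
```

```text
5.12 pos [0.4317 0.1652 0.1307] toolx [0.055 0.999 0.   ] z [ 0.001  0.    -1.   ] F [0.03 0.   0.01] q [0.12 0.6  1.97 0.   0.57 0.18]
to go mm [-22.8   0.6   0.7]
```

View pics/s1.png

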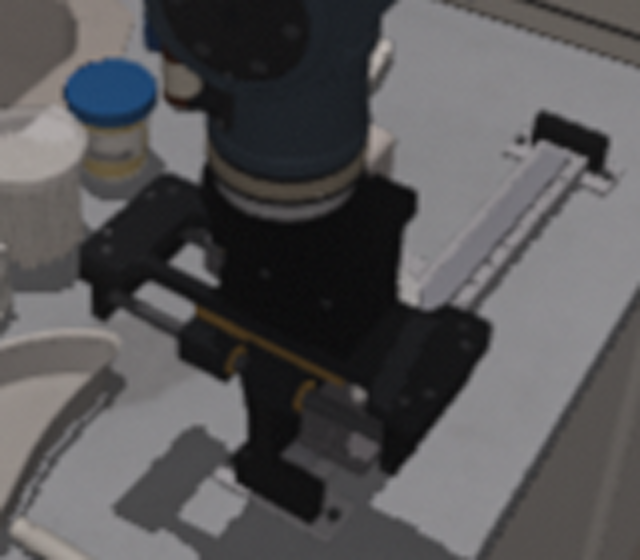

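{"op": "send_rows", "data": {
  "deltas": "-10 0 0 0 0 0 0; -7 0 0 0 0 0 0; -2 0 0 0 0 0 0; -2 0 0 0 0 0 0; -2 0 0 0 0 0 0; -2 0 0 0 0 0 0; -2 0 0 0 0 0 0; -3 0 0 0 0 0 0; -3 0 0 0 0 0 0; -3 0 0 0 0 0 0"
}}

```text
time: 6.38
position: [0.4289, 0.1292, 0.1302]
tool_rot: [0.726, 0.688, -0.0, -0.0]
ft_force: [-0.6, 1.8, 0.9]
grip_width: 0.0004
grip_force: 0.6
```

```bash
python3 -c "
from h import *
togo([.4293-.097*.054+.0005,.1329+.0095-.097*.9985,.13])"
```

```text
6.38 pos [0.4289 0.1292 0.1302] toolx [0.054 0.999 0.   ] z [-0.  0. -1.] F [-0.56  1.83  0.9 ] q [0.04 0.6  2.   0.   0.54 0.1 ]
to go mm [-83.7   0.1   0.2]
```

{"op": "send_rows", "data": {
  "deltas": "-4 0 0 0 0 0 0; -5 0 0 0 0 0 0; -6 0 0 0 0 0 0; -6 0 0 0 0 0 0; -6 0 0 0 0 0 0; -6 0 0 0 0 0 0; -6 0 0 0 0 0 0; -6 0 0 0 0 0 0; -4 0 0 0 0 0 0; -3 0 0 0 0 0 0"
}}

```text
time: 7.62
position: [0.426, 0.0772, 0.1302]
tool_rot: [0.726, 0.688, -0.0, -0.0]
ft_force: [-0.4, 1.3, -0.1]
grip_width: 0.0002
grip_force: 0.6
```

{"op": "send_rows", "data": {
  "deltas": "-2 0 0 0 0 0 0; -2 0 0 0 0 0 0; -2 0 0 0 0 0 0"
}}

```text
time: 8.0
position: [0.4258, 0.0714, 0.1302]
tool_rot: [0.726, 0.688, -0.0, -0.0]
ft_force: [-1.4, 1.2, -1.0]
grip_width: 0.0006
grip_force: 0.6
```

{"op": "send_rows", "data": {
  "deltas": "-2 0 0 0 0 0 0; -2 0 0 0 0 0 0; -2 0 0 0 0 0 0"
}}

```text
time: 8.38
position: [0.4255, 0.0656, 0.1303]
tool_rot: [0.726, 0.688, 0.0, -0.0]
ft_force: [-0.5, 4.0, -0.0]
grip_width: 0.0005
grip_force: 2.3
```

{"op": "send_rows", "data": {
  "deltas": "-1.5 0 0 0 0 0 0; -1.5 0 0 0 0 0 0"
}}

```text
time: 8.62
position: [0.4253, 0.0625, 0.1303]
tool_rot: [0.726, 0.688, 0.0, -0.0]
ft_force: [-0.5, 4.9, -0.2]
grip_width: 0.0003
grip_force: 2.5
```

```bash
python3 -c "
from h import *
togo([.4293-.097*.054+.0005,.1329+.0095-.097*.9985,.13])"
```

```text
8.62 pos [0.4253 0.0625 0.1303] toolx [0.054 0.999 0.   ] z [-0.  0. -1.] F [-0.53  4.95 -0.23] q [-0.12  0.59  2.05  0.    0.51 -0.06]
to go mm [-17.    0.2   0.3]
```

{"op": "send_rows", "data": {
  "deltas": "-1 0 0 0 0 0 0; -1 0 0 0 0 0 0; -1 0 0 0 0 0 0"
}}

```text
time: 9.0
position: [0.4251, 0.0596, 0.1303]
tool_rot: [0.726, 0.688, 0.0, -0.0]
ft_force: [-0.7, 5.3, 0.1]
grip_width: 0.0008
grip_force: 2.8
```

{"op": "send_rows", "data": {
  "deltas": "-1 0 0 0 0 0 0; -1 0 0 0 0 0 0"
}}

```text
time: 9.25
position: [0.425, 0.0576, 0.1303]
tool_rot: [0.726, 0.688, 0.0, -0.0]
ft_force: [-0.9, 5.7, 1.0]
grip_width: 0.0003
grip_force: 3.0
```

{"op": "send_rows", "data": {
  "deltas": "-1 0 0 0 0 0 0; -1 0 0 0 0 0 0"
}}

```text
time: 9.5
position: [0.4249, 0.0557, 0.1303]
tool_rot: [0.726, 0.688, 0.0, -0.0]
ft_force: [0.4, 7.4, 1.1]
grip_width: 0.0002
grip_force: 3.2
```

{"op": "send_rows", "data": {
  "deltas": "-1 0 0 0 0 0 0; 0 0 0 0 0 0 0"
}}

```text
time: 9.75
position: [0.4248, 0.0546, 0.1302]
tool_rot: [0.726, 0.688, -0.0, -0.0]
ft_force: [-0.2, 5.8, 0.3]
grip_width: 0.0007
grip_force: 2.6
```

{"op": "send_rows", "data": {
  "deltas": "-1 0 0 0 0 0 0; 0 0 0 0 0 0 0"
}}

```text
time: 10.0
position: [0.4248, 0.0534, 0.1303]
tool_rot: [0.726, 0.688, -0.0, -0.0]
ft_force: [-0.3, 3.8, -0.7]
grip_width: 0.0003
grip_force: 1.9
```

{"op": "send_rows", "data": {
  "deltas": "-1 0 0 0 0 0 0; 0 0 0 0 0 0 0"
}}

```text
time: 10.25
position: [0.4247, 0.0523, 0.1302]
tool_rot: [0.726, 0.688, -0.0, -0.0]
ft_force: [-0.5, 2.4, -0.2]
grip_width: 0.0003
grip_force: 1.1
```

{"op": "send_rows", "data": {
  "deltas": "-1 0 0 0 0 0 0; 0 0 0 0 0 0 0"
}}

```text
time: 10.5
position: [0.4255, 0.051, 0.1303]
tool_rot: [0.726, 0.688, 0.0, 0.001]
ft_force: [0.5, 0.2, -0.0]
grip_width: 0.0006
grip_force: 0.0
```

{"op": "send_rows", "data": {
  "deltas": "-0.5 0 0 0 0 0 0; 0 0 0 0 0 0 0"
}}

```text
time: 10.75
position: [0.4251, 0.0508, 0.1303]
tool_rot: [0.726, 0.688, 0.0, 0.0]
ft_force: [-1.3, -0.2, 0.2]
grip_width: 0.0005
grip_force: 0.0
```

```bash
python3 - <<'E'
from h import *
togo([.4293-.097*.054+.0005,.1329+.0095-.097*.9985,.13])
c=cam('scene')
cv2.imwrite('pics/s2.png',cv2.resize(cv2.cvtColor(c['image'],4)[150:290,200:360],None,fx=4,fy=4,interpolation=2))
W=cloud(c)
for r in robot.cut_out('scene','tab')[:1]:
    p=W[r["region"]]; print(r["p"],np.nanpercentile(p,[2,98],axis=0))
E
```

```text
10.75 pos [0.4251 0.0508 0.1303] toolx [ 0.054  0.999 -0.   ] z [ 0.001 -0.    -1.   ] F [-1.28 -0.19  0.21] q [-0.14  0.59  2.05 -0.    0.5  -0.09]
to go mm [-5.2 -0.3  0.3]
0.62 [[ 0.38244984 -0.01231186  0.02387716]
 [ 0.45513062  0.03936915  0.08364076]]
```

View pics/s2.png

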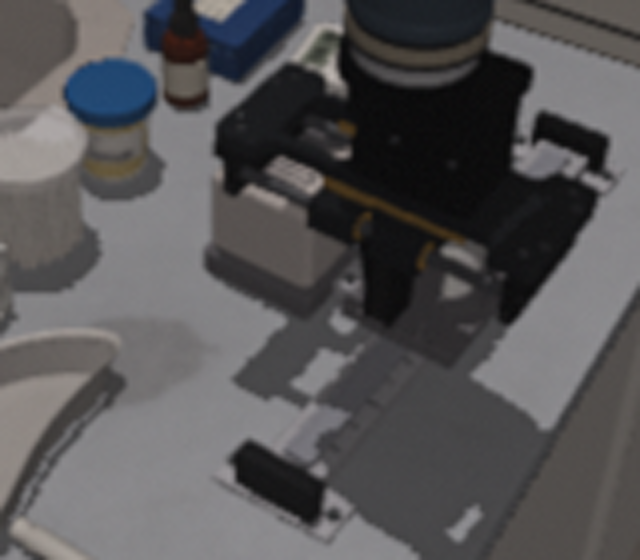

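Force has dropped to zero and the carriage has jumped ahead of the finger; I'll back off, rise and check.

{"op": "send_rows", "data": {
  "deltas": "8 0 0 0 0 0 0; 12 0 0 0 0 0 0; 0 0 -40 0 0 0 0; 0 0 -50 0 0 0 0; 0 0 -30 0 0 0 0; 40 0 0 0 0 0 0; 50 0 0 0 0 0 0; 50 0 0 0 0 0 0; 0 0 0 0 0 0 0"
}}

```text
time: 11.98
position: [0.4328, 0.2143, 0.2503]
tool_rot: [0.724, 0.69, 0.001, 0.0]
ft_force: [0.1, -1.0, 0.5]
grip_width: 0.0005
grip_force: 0.0
```

```bash
python3 - <<'E'
from h import *
x=np.array([.9985,-.054,0]);y=np.array([.054,.9985,0])
for n in('top','scene'):
    c=cam(n); save(c,n+'3'); W=cloud(c).reshape(-1,3)
    u,v=((190,180) if n=="top" else (240,160)); cv2.imwrite(f"pics/{n}3c.png",cv2.resize(cv2.cvtColor(c['image'],4)[v:v+100,u:u+150],None,fx=5,fy=5,interpolation=2))
    def box(lo,hi): return W[((W>lo)&(W<hi)).all(1)]
    l=box([.38,-.06,.09],[.465,.025,.108]); rc=cv2.minEnclosingCircle(l[:,:2].astype(np.float32)*1000)
    print(n,"lid",rc,l.mean(0),len(l)); 
    b=box([.49,-.075,.098],[.55,-.02,.115]); print("btn",b.mean(0),np.median(b[:,2]),b.max(0)) if len(b) else 0
    if len(l) and len(b):d=(b.mean(0)-l.mean(0));print("btn-lid rail xy",d@x,d@y)
    for t in('cup_center','start_button_top'):
        r=robot.cut_out(n,t)[:1]
        for q in r: p=W[q['region'].ravel()]; print(t,q['p'],np.nanmedian(p,0))
togo([.518,-.045,.19])
E
```

```text
top lid ((423.3229064941406, -16.6627254486084), 30.69658660888672) [ 0.42332757 -0.01689216  0.09827717] 458
btn [ 0.52068228 -0.0463067   0.10293807] 0.10273418972294127 [ 0.53185159 -0.03687417  0.10877835]
btn-lid rail xy 0.09879707025091784 -0.024113260750956426
cup_center 0.76 [ 0.42318416 -0.01694524  0.09820001]
start_button_top 0.54 [ 0.520294   -0.04567095  0.10319953]
scene lid ((418.59320068359375, -16.836984634399414), 30.885986328125) [ 0.40264231 -0.02081231  0.09733368] 140
cup_center 0.74 [ 0.39883095 -0.00716678  0.0901763 ]
12.28 pos [0.4332 0.2098 0.2502] toolx [ 0.055  0.998 -0.   ] z [-0.001 -0.    -1.   ] F [-0.43 -0.38  0.24] q [ 0.22  0.4   1.83 -0.    0.91  0.27]
to go mm [-249.8   98.8   60.2]
```

View pics/top3c.png

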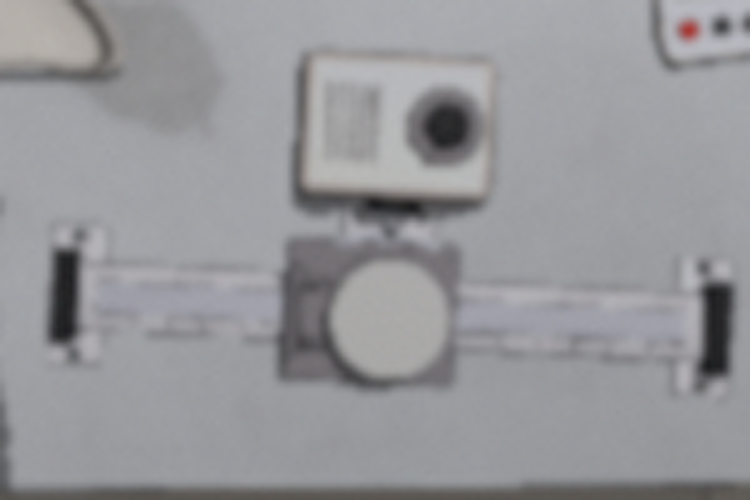

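The top view shows the cup (390,320 in the crop) opposite the lens, at 99/-24 mm from the button: it is in the notch. Now the button.

{"op": "send_rows", "data": {
  "deltas": "-42 16.5 0 0 0 0 0; -42 16.5 0 0 0 0 0; -42 16.5 0 0 0 0 0; -42 16.5 0 0 0 0 0; -42 16.5 0 0 0 0 0; -40 16.3 0 0 0 0 0; 0 0 40 0 0 0 0; 0 0 20 0 0 0 0; 0 0 0 0 0 0 0"
}}

```text
time: 13.4
position: [0.5172, -0.0451, 0.1889]
tool_rot: [0.727, 0.687, -0.001, -0.002]
ft_force: [1.0, -0.3, 0.1]
grip_width: 0.0008
grip_force: 0.0
```

```bash
python3 -c "
from h import *
togo([.518,-.0455,.177])
c=cam('scene')
cv2.imwrite('pics/s4.png',cv2.resize(cv2.cvtColor(c['image'],4)[130:250,220:360],None,fx=5,fy=5,interpolation=2))"
```

```text
13.4 pos [ 0.5172 -0.0451  0.1889] toolx [0.056 0.998 0.001] z [-0.004  0.001 -1.   ] F [ 0.96 -0.26  0.15] q [-0.3   0.54  1.79 -0.    0.81 -0.25]
to go mm [-0.4  0.8 11.9]
```

View pics/s4.png

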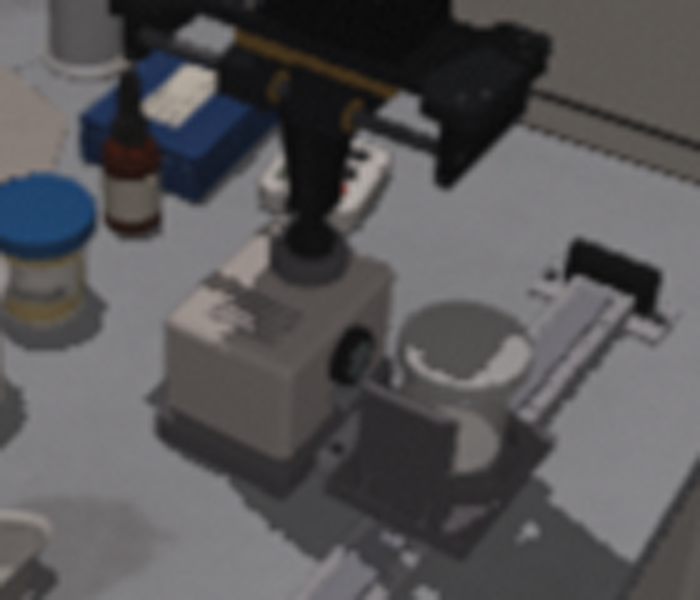

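Finger sits right above the button (310,240), with the cup upright opposite the lens. Press slowly.

{"op": "send_rows", "data": {
  "deltas": "0 0 6 0 0 0 0; 0 0 3 0 0 0 0; 0 0 2 0 0 0 0; 0 0 0 0 0 0 0"
}}

```text
time: 13.95
position: [0.5186, -0.0441, 0.1794]
tool_rot: [0.726, 0.688, 0.0, 0.0]
ft_force: [-0.4, 0.4, -0.2]
grip_width: 0.0004
grip_force: 0.0
```

{"op": "send_rows", "data": {
  "deltas": "0 0 1.5 0 0 0 0; 0 0 1.5 0 0 0 0; 0 0 0 0 0 0 0"
}}

```text
time: 14.32
position: [0.5185, -0.0442, 0.1761]
tool_rot: [0.726, 0.688, -0.0, -0.0]
ft_force: [-0.2, 0.2, -0.6]
grip_width: 0.0006
grip_force: 0.0
```

{"op": "send_rows", "data": {
  "deltas": "0 0 1 0 0 0 0; 0 0 0 0 0 0 0"
}}

```text
time: 14.58
position: [0.5186, -0.0442, 0.1752]
tool_rot: [0.726, 0.688, -0.0, -0.0]
ft_force: [-0.3, -0.2, -0.4]
grip_width: 0.0002
grip_force: 0.0
```

{"op": "send_rows", "data": {
  "deltas": "0 0 1 0 0 0 0; 0 0 0 0 0 0 0"
}}

```text
time: 14.82
position: [0.5186, -0.0442, 0.1742]
tool_rot: [0.726, 0.688, 0.0, 0.0]
ft_force: [-0.5, 0.5, 0.2]
grip_width: 0.0005
grip_force: 0.0
```

{"op": "send_rows", "data": {
  "deltas": "0 0 1 0 0 0 0; 0 0 0 0 0 0 0"
}}

```text
time: 15.08
position: [0.5186, -0.0442, 0.1733]
tool_rot: [0.726, 0.688, 0.0, 0.0]
ft_force: [-0.7, 0.6, 1.5]
grip_width: 0.0006
grip_force: 0.7
```

{"op": "send_rows", "data": {
  "deltas": "0 0 1 0 0 0 0; 0 0 0 0 0 0 0"
}}

```text
time: 15.32
position: [0.5186, -0.0442, 0.1723]
tool_rot: [0.726, 0.688, 0.0, 0.0]
ft_force: [0.2, 0.5, 1.9]
grip_width: 0.0004
grip_force: 0.9
```

{"op": "send_rows", "data": {
  "deltas": "0 0 1 0 0 0 0; 0 0 0 0 0 0 0"
}}

```text
time: 15.58
position: [0.5186, -0.0442, 0.1713]
tool_rot: [0.726, 0.688, 0.0, 0.0]
ft_force: [-0.5, -0.1, 3.1]
grip_width: 0.0005
grip_force: 1.2
```

{"op": "send_rows", "data": {
  "deltas": "0 0 1 0 0 0 0; 0 0 0 0 0 0 0"
}}

```text
time: 15.82
position: [0.5186, -0.0442, 0.1703]
tool_rot: [0.726, 0.688, 0.0, 0.0]
ft_force: [-0.1, -0.1, 2.6]
grip_width: 0.0006
grip_force: 1.4
```

Contact at about 0.1738; full depth is near 0.1678.

{"op": "send_rows", "data": {
  "deltas": "0 0 1 0 0 0 0; 0 0 0 0 0 0 0"
}}

```text
time: 16.08
position: [0.5186, -0.0442, 0.1693]
tool_rot: [0.726, 0.688, 0.0, 0.0]
ft_force: [-0.1, 0.3, 3.0]
grip_width: 0.0004
grip_force: 1.6
```

{"op": "send_rows", "data": {
  "deltas": "0 0 1 0 0 0 0; 0 0 0 0 0 0 0"
}}

```text
time: 16.32
position: [0.5186, -0.0442, 0.1683]
tool_rot: [0.726, 0.688, 0.0, -0.0]
ft_force: [0.3, 0.9, 2.9]
grip_width: 0.0002
grip_force: 1.9
```

{"op": "send_rows", "data": {
  "deltas": "0 0 0.7 0 0 0 0; 0 0 0 0 0 0 0"
}}

```text
time: 16.58
position: [0.5186, -0.0442, 0.168]
tool_rot: [0.726, 0.688, 0.0, 0.0]
ft_force: [-1.9, 0.9, 7.8]
grip_width: 0.0008
grip_force: 3.7
```

Bottomed out (force jumped). Release and retreat.

{"op": "send_rows", "data": {
  "deltas": "0 0 0 0 0 0 0; 0 0 -3 0 0 0 0; 0 0 -8 0 0 0 0; 0 0 -30 0 0 0 0; 0 0 -50 0 0 0 0; 0 0 -50 0 0 0 0; 40 0 0 0 0 0 0; 60 0 0 0 0 0 0; 60 0 0 0 0 0 0; 0 0 0 0 0 0 0"
}}

```text
time: 17.82
position: [0.5264, 0.1193, 0.3085]
tool_rot: [0.724, 0.69, 0.0, -0.0]
ft_force: [1.0, -0.3, -0.7]
grip_width: 0.0007
grip_force: 0.0
```

```bash
python3 - <<'E'
from h import *
c=cam('top'); W=cloud(c).reshape(-1,3); W0=np.load('top0.npy').reshape(-1,3)
def box(W,lo,hi): return W[((W>lo)&(W<hi)).all(1)]
l=box(W,[.38,-.06,.09],[.465,.025,.108]); print(l.mean(0),len(l))
for w in(W0,W): b=box(w,[.49,-.075,.098],[.55,-.02,.115]); print(b.mean(0),len(b))
cv2.imwrite("pics/t5.png",cv2.resize(cv2.cvtColor(c['image'],4)[120:280,150:380],None,fx=3,fy=3,interpolation=2))
E
```

```text
[ 0.42334724 -0.01695246  0.09817957] 455
[ 0.52017683 -0.04592197  0.10301007] 70
[ 0.52040979 -0.04612968  0.10305492] 69
```

View pics/t5.png

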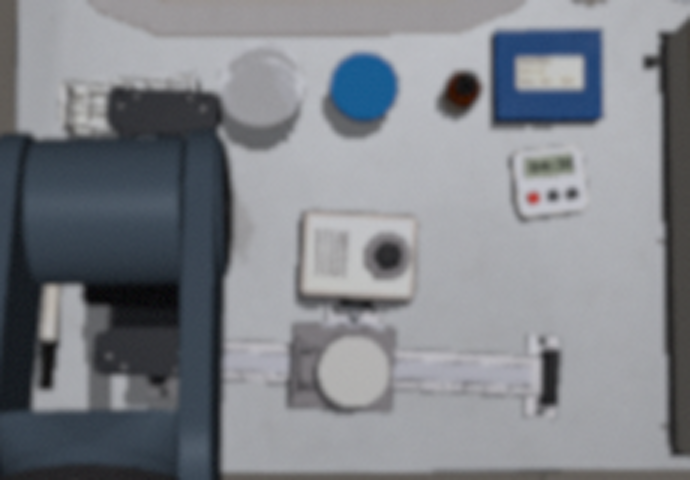

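The cup is in the notch (353,372), the button (388,256) is back up, and nothing else has moved. The arm is clear of everything.

```bash
python3 -c "
from rig import robot
print(robot.hand_in())"
```

```text
the job is handed in; nothing more can be done
None
```

I pushed the carriage until it clicked into the notch in front of the reader, pressed the start button fully down and let it come back up, and handed the job in at about 18 s with the arm clear of everything.

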